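# Find and open the rocking clean-out panel in a furnace apron

### The arm

A 7-joint arm with a two-finger parallel gripper is mounted at the origin on the work surface. World frame = base frame: x ahead of the robot, y to its left, z up, the work surface at z = 0. Lengths are in m, angles in rad, forces in N, time in s.
With the tool pointing down it reaches from about 0.425 to 1.025 m from the base axis. Payload 9.4 kg.
Tool frame: the origin (TCP) lies between the finger pads; the fingertips stand 8 mm ahead of it and the grasp point (between the pads) lies 11 mm behind it (bot.tcp_to_tips is the x of the fingertips in the tool frame, in m); x points along the fingers, z is the direction in which the jaws open and shut, and the axes are right-handed (so a half turn about x gives the same grasp; the last joint's range is limited). The gripper opens to 93 mm and grips with 3 to 60 N. Pads are 15 mm wide; open, the fingers measure 128 mm over their backs; the gripper's body (75 mm by 188 mm) begins 65 mm behind the grasp point.
Start: joints at [-1.281, 0.599, -0.003, 1.599, 0.002, 0.943, -0.08], TCP at [0.26, 0.677, 0.227] pointing down, gripper open.
Joint ranges: [-2.57, 2.57], [-0.35, 1.97], [-1.29, 1.29], [0.11, 2.56], [-1.05, 4.19], [0.11, 1.86], [-2.63, 2.63]. Speed limits (rad/s): [2.22, 2.22, 3.01, 3.01, 3.14, 3.14, 3.14].

### API

Orientations are given as a unit quaternion [x, y, z, w].
In Python, from station import status, vision, bot, finder gives the robot as it stands.
- The arm moves only by the shell command python3 -m handwheel 'ROWS' [FORCE]. ROWS is JSON, a list of rows, each a list of 5 numbers: the shift along the world's x, y, z in cm, then the turn about the world's z in degrees, then the closure, from -1 (fully open) to 1 (shut), so that 0 is half open. A call has 1 to 8 rows; each row is the pose to reach, as a shift and turn from the pose commanded when the call began; what a row does not reach only later rows make up. A row lasts 1/8 s, in which the tool goes at most 62.5 mm and 10.7 degrees, less where a joint would pass 70% of its speed; a pose out of reach is approached as far as the arm can. A call with a gripper value outside its range is refused whole. The fingers move at their own pace and stop on an object; FORCE is the grip in N (left out, the last holds). Time passes only in rows, so rows that repeat a pose let the fingers close. It gives the time, the measured TCP pose, the force and the opening at its end, in the units of the state.
- status.sense(): the state, without advancing time (a new reading comes with each control period).
- vision.capture(name): name is "scene" or "top" or "wrist"; returns (picture, depth): 480x640x3 uint8, blue, green, red; 480x640 float32, m along the optical axis (not along the pixel's ray), 0 where there is no reading.
- vision.camera_model(name): a dict with "fx", "fy", "cx", "cy" (pixels), "k1" (the pictures are not rectified: a ray, as slopes to the right and down, at radius r is drawn at 1 + k1 r^2 times it, then the intrinsics apply), "eye" and "orientation" of the camera in the world. Camera axes: x right, y down, z forward; pixel columns grow to the right and rows downward; lengths in m; the calibration is good to about 2 mm. A picture is of the moment at which its call begins: read the wrist's pose just before it. camera_model takes no time and is no camera call; for the wrist camera it gives the pose at the moment of the call.
- bot.job_done(): hands the job in, once; it reports no verdict.
Trained networks look in the newest picture that a camera, given by its name, has taken for a name from the list of things; names that differ only in an ending like _2 or _b are one class to them, and where a whole thing is asked for, a point or a joint stands for the part that bears it (a point fixed in the world has none). Each returns a list of dicts, best first, with "score" (0 to 1); they miss things now and then, are a little off and sometimes report something else, mostly with a low value. They report only what shows in the picture. A call takes as long as a camera call.
- finder.find_in(camera, query): "bbox" ([left, top, right, bottom] in pixels, round what is visible of it).
- finder.silhouettes(camera, query): "region" (480x640 bool, what is visible of it) and "bbox" ([left, top, right, bottom] in pixels, round what is visible of it).
- finder.place_of(camera, query): "uv" ([column, row] in pixels: a listed point, or the origin of a listed thing).
The state is a dict: "clock": time; "q": joint angles; "qd": joint speeds; "effort": joint torques, N m; "tcp_pos": TCP position; "orientation": TCP orientation; "ft_force": force on the tool from outside, world axes, zero at the start; "ft_torque": the same for the moment, N m; "width": finger opening in m.
Only numpy, scipy, OpenCV 4.12 (cv2) and the standard library are available. Lean on these libraries where they do the work, as an engineer would, in place of code of your own. Each camera call takes 0.05 s, during which the arm holds its last target.

### The job

One of the four identical pale panels in the steel furnace apron is the clean-out hatch: it rocks when its round pad is pressed, while the other three are firm. Press the pads gently with the fingertips, one panel after another, until you find the one that rocks, then push that pad down until the panel is tipped open by 40 degrees or more, and draw back leaving it open. Only press: do not lean hard on a firm panel, pick nothing up, and leave the castings, the brick and the crucible where they stand.

Things in the scene. Friction and masses are not known exactly. Their poses are not given: they have to be found in the camera images.
- deck: Fixed dark-steel furnace apron box, 260 (x) x 520 (y) x 110 mm high, hollow, 104 mm deep under the panels; origin at the centre of its underside, x away from the robot but for a small yaw. Four identical pale panels lie flush in its top in a row along y, 120 mm apart. A press of over 80 N cracks the lining. Exactly one panel, another from run to run, is unsupported.
- pad1 (a point): Centre of the flush round grey steel pad (32 mm) on top of panel 1, on its middle line, 25 mm from its robot-side edge, 110 mm above the work surface; axes as the deck's while shut. The pale panel is 130 (x) x 104 (y) x 16 mm, with 2 mm gaps round it. Its pivot runs along the deck's y, 55 mm beyond the pad and 8 mm below the top face.
- panel1 (a joint): Tipping angle of panel 1 (rad): 0 shut and flush, growing as the pad end sinks into the box and the far end rises; stop at 0.80. If unsupported, it gives under 3 to 8 N on the pad, all the way, and stays where left; if supported, its pad sinks 2 mm at most. Looks do not tell. Pressing beyond the pivot moves no panel.
- pad2 (a point): Centre of the flush round grey steel pad (32 mm) on top of panel 2, on its middle line, 25 mm from its robot-side edge, 110 mm above the work surface; axes as the deck's while shut. The pale panel is 130 (x) x 104 (y) x 16 mm, with 2 mm gaps round it. Its pivot runs along the deck's y, 55 mm beyond the pad and 8 mm below the top face.
- panel2 (a joint): Tipping angle of panel 2 (rad): 0 shut and flush, growing as the pad end sinks into the box and the far end rises; stop at 0.80. If unsupported, it gives under 3 to 8 N on the pad, all the way, and stays where left; if supported, its pad sinks 2 mm at most. Looks do not tell. Pressing beyond the pivot moves no panel.
- pad3 (a point): Centre of the flush round grey steel pad (32 mm) on top of panel 3, on its middle line, 25 mm from its robot-side edge, 110 mm above the work surface; axes as the deck's while shut. The pale panel is 130 (x) x 104 (y) x 16 mm, with 2 mm gaps round it. Its pivot runs along the deck's y, 55 mm beyond the pad and 8 mm below the top face.
- panel3 (a joint): Tipping angle of panel 3 (rad): 0 shut and flush, growing as the pad end sinks into the box and the far end rises; stop at 0.80. If unsupported, it gives under 3 to 8 N on the pad, all the way, and stays where left; if supported, its pad sinks 2 mm at most. Looks do not tell. Pressing beyond the pivot moves no panel.
- pad4 (a point): Centre of the flush round grey steel pad (32 mm) on top of panel 4, on its middle line, 25 mm from its robot-side edge, 110 mm above the work surface; axes as the deck's while shut. The pale panel is 130 (x) x 104 (y) x 16 mm, with 2 mm gaps round it. Its pivot runs along the deck's y, 55 mm beyond the pad and 8 mm below the top face.
- panel4 (a joint): Tipping angle of panel 4 (rad): 0 shut and flush, growing as the pad end sinks into the box and the far end rises; stop at 0.80. If unsupported, it gives under 3 to 8 N on the pad, all the way, and stays where left; if supported, its pad sinks 2 mm at most. Looks do not tell. Pressing beyond the pivot moves no panel.
- sprue: Bystander: brass-coloured bronze casting sprue, 52 mm across its foot, 70 mm tall, standing on the far margin of the deck's top; origin at the centre of its underside.
- brick: Bystander: terracotta-coloured firebrick piece, 44 x 110 x 50 mm high, lying on the far margin of the deck's top; origin at the centre of its underside.
- crucible: Bystander: open dark-grey crucible, 84 mm across, 95 mm tall, standing on the work surface beside the deck; origin at the centre of its underside.
- casting: Bystander: copper-coloured flanged casting, 60 mm across, 75 mm tall, standing on the work surface beside the deck; origin at the centre of its underside.

How it is judged:
On the way:
1. a panel rocks under the press (value of joint any of panel1, panel2, panel3, panel4 above 0.06 rad), for 0.02 s.
At the end, for the whole second after the job is handed in: The one unsupported panel is tipped open by at least 0.61 rad (35 degrees) and is at rest; the other three panels are within 0.05 rad of shut (((value of joint panel1 above 0.61 rad and velocity of joint panel1 between -0.02 and 0.02 rad/s and value of joint each of panel2, panel3, panel4 below 0.05 rad) or (value of joint panel2 above 0.61 rad and velocity of joint panel2 between -0.02 and 0.02 rad/s and value of joint each of panel1, panel3, panel4 below 0.05 rad) or (value of joint panel3 above 0.61 rad and velocity of joint panel3 between -0.02 and 0.02 rad/s and value of joint each of panel1, panel2, panel4 below 0.05 rad) or (value of joint panel4 above 0.61 rad and velocity of joint panel4 between -0.02 and 0.02 rad/s and value of joint each of panel1, panel2, panel3 below 0.05 rad))); the robot touches nothing.
It fails at once if the sprue, brick, crucible or casting is moved by more than 20 mm (distance of any of sprue, brick, crucible, casting from where it was at the start of the episode above 0.02 m).
It fails at once if the robot presses the apron or one of its panels with more than 80 N (contact force between any of the arm, the fingers and deck above 80 N).
It also fails if it takes over 45 s, if anything falls off the work surface, if the arm or the gripper's body presses on something with over 40 N, if the wrist force passes 120 N, or if a joint passes its speed limit or range.

## Working session

There is one attempt and no reset: what is moved stays moved. The work goes in short steps, Python scripts to look and compute and a shell command to move; the robot and the scene stay as the last step left them, time stands still between calls to the robot, and variables do not carry over. Pictures are saved under pics/ and viewed, and the job is handed in when it is done.

```bash
ls; mkdir -p pics
cat > h.py <<'E'
import numpy as np, cv2
from scipy.spatial.transform import Rotation as R
from station import status, vision, bot, finder
def ray(cam,u,v):
    m=vision.camera_model(cam)
    x=(u-m["cx"])/m["fx"]; y=(v-m["cy"])/m["fy"]
    a,b=x,y
    for _ in range(30):
        r2=a*a+b*b; s=1+m["k1"]*r2; a,b=x/s,y/s
    return np.array(m["eye"]),R.from_quat(m["orientation"]).as_matrix()@np.array([a,b,1.0])
def onz(cam,u,v,z):
    e,d=ray(cam,u,v); t=(z-e[2])/d[2]; return e+t*d
def atd(cam,u,v,dep):
    e,d=ray(cam,u,v); return e+d*dep
E
python3 - <<'E'
from h import *
s=status.sense(); print({k:np.round(v,3) for k,v in s.items()})
for c in("top","scene"):
    im,d=vision.capture(c); cv2.imwrite(f"pics/{c}0.png",im)
    for n in("pad1","pad2","pad3","pad4","deck"):
        for r in finder.place_of(c,n)[:5]:
            u,v=r["uv"]; print(c,n,round(r["score"],2),np.round((u,v)),np.round(onz(c,u,v,0 if n=="deck" else .11),3),np.round(atd(c,u,v,d[int(v),int(u)]),3))
E
```

```text
pics
{'clock': np.float64(0.0), 'q': array([-1.281,  0.6  , -0.003,  1.6  ,  0.002,  0.943, -0.08 ]), 'qd': array([-0.001,  0.002,  0.001,  0.001, -0.   ,  0.001,  0.001]), 'effort': array([ 0.0000e+00, -7.6505e+01,  1.4980e+00, -2.5236e+01, -5.2000e-02,
        1.7000e-02,  0.0000e+00]), 'tcp_pos': array([0.26 , 0.676, 0.226]), 'orientation': array([-0.401,  0.583,  0.4  ,  0.582]), 'ft_force': array([ 0.666,  0.398, -0.526]), 'ft_torque': array([ 0.002,  0.011, -0.014]), 'width': np.float64(0.093)}
top pad1 0.94 [301. 313.] [0.455 0.056 0.11 ] [0.455 0.056 0.113]
top pad1 0.82 [356. 306.] [ 0.471 -0.053  0.11 ] [ 0.471 -0.053  0.112]
top pad1 0.61 [240. 312.] [0.457 0.177 0.11 ] [0.457 0.177 0.112]
top pad1 0.55 [419. 302.] [ 0.481 -0.181  0.11 ] [ 0.481 -0.18   0.112]
top pad2 0.94 [301. 313.] [0.455 0.056 0.11 ] [0.455 0.056 0.113]
top pad2 0.82 [356. 306.] [ 0.471 -0.053  0.11 ] [ 0.471 -0.053  0.112]
top pad2 0.61 [240. 312.] [0.457 0.177 0.11 ] [0.457 0.177 0.112]
top pad2 0.55 [419. 302.] [ 0.481 -0.181  0.11 ] [ 0.481 -0.18   0.112]
top pad3 0.94 [301. 313.] [0.455 0.056 0.1
[... 1421 characters left out ...]
ne pad3 0.84 [192. 268.] [ 0.476 -0.178  0.11 ] [ 0.473 -0.177  0.105]
scene pad3 0.65 [135. 362.] [ 0.55 -0.38  0.11] [ 0.529 -0.378  0.064]
scene pad3 0.58 [303. 164.] [0.449 0.176 0.11 ] [0.449 0.175 0.111]
scene pad4 0.95 [236. 234.] [ 0.48 -0.06  0.11] [ 0.481 -0.06   0.112]
scene pad4 0.92 [269. 198.] [0.464 0.054 0.11 ] [0.461 0.056 0.105]
scene pad4 0.84 [192. 268.] [ 0.476 -0.178  0.11 ] [ 0.473 -0.177  0.105]
scene pad4 0.65 [135. 362.] [ 0.55 -0.38  0.11] [ 0.529 -0.378  0.064]
scene pad4 0.58 [303. 164.] [0.449 0.176 0.11 ] [0.449 0.175 0.111]
scene deck 0.76 [270. 249.] [0.507 0.008 0.   ] [ 0.556 -0.034  0.106]
scene deck 0.39 [369. 162.] [0.502 0.364 0.   ] [0.524 0.331 0.045]
```

View pics/top0.png

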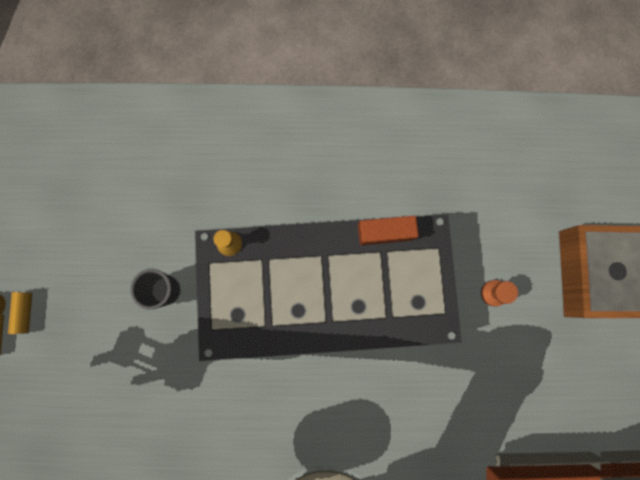

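View pics/scene0.png

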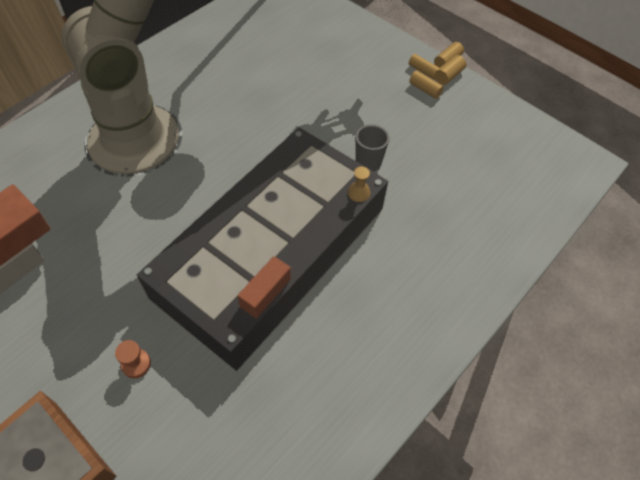

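Run:
```python
from h import *
P=np.array([[.455,.177],[.460,.056],[.475,-.056],[.477,-.179]])
c=P.mean(0); k=np.array([1.5,.5,-.5,-1.5])*.12
# fit yaw
yaws=np.linspace(-.3,.3,601)
e=[np.sum((c+np.outer(k,[-np.sin(y),np.cos(y)])-P)**2) for y in yaws]; y=yaws[np.argmin(e)]
print(y,np.degrees(y),c+np.outer(k,[-np.sin(y),np.cos(y)]))
im=cv2.imread("pics/top0.png"); cv2.imwrite("pics/topz.png",cv2.resize(im[220:380,180:480],None,fx=2.6,fy=2.6))
```

```text
0.069 3.953408786402681 [[ 0.45433985  0.17907168]
 [ 0.46261328  0.05935723]
 [ 0.47088672 -0.06035723]
 [ 0.47916015 -0.18007168]]
```

The top view shows the four panels with grey pads near (237,314), (298,310), (358,306) and (418,302). The sprue is at (227,242), the brick at (390,230), the crucible at (152,288) and the casting at (500,292). I'll refine the pad centres by segmenting on colour.

Run:
```python
from h import *
im=cv2.imread("pics/top0.png"); g=im.max(2).astype(int)
Q=[]
for u,v in [(237,314),(298,310),(358,306),(418,302)]:
    w=g[v-13:v+12,u-13:u+14]; 
    ys,xs=np.mgrid[v-13:v+12,u-13:u+14]; m=(w<115)&((xs-u)**2+(ys-v)**2<121)
    Q.append(onz("top",xs[m].mean(),ys[m].mean(),.11)[:2]); print(w[12,::2],m.sum(),xs[m].mean(),ys[m].mean(),np.round(Q[-1],4))
P=np.array(Q);c=P.mean(0); k=np.array([1.5,.5,-.5,-1.5])*.12
d=(k[:,None]*(P-c)).sum(0); y=np.arctan2(-d[0],d[1]); F=c+np.outer(k,[-np.sin(y),np.cos(y)])
print(np.degrees(y)); print(F, P-F)
s=status.sense(); print(R.from_quat(s["orientation"]).as_matrix().round(3))
```

```text
[159 160 158 120  68  62  64  62  63  63 100 150 160 158] 214 237.08878504672896 316.22429906542055 [0.448  0.1817]
[161 163 155 108  65  67  61  62  64  72 114 156 161 159] 164 297.9390243902439 310.4512195121951 [0.4611 0.0615]
[158 161 158 115  65  63  62  60  63  67 109 154 159 160] 163 358.16564417177915 306.34355828220856 [ 0.4707 -0.0581]
[160 158 147 103  65  59  62  60  64  68 122 156 158 160] 162 417.6111111111111 301.91975308641975 [ 0.4808 -0.1774]
5.154810085986955
[[ 0.44895205  0.18119669]
 [ 0.4597337   0.06168202]
 [ 0.47051535 -0.05783265]
 [ 0.481297   -0.17734732]] [[-9.77763166e-04  4.98949399e-04]
 [ 1.33956247e-03 -1.59617954e-04]
 [ 1.72453521e-04 -2.71844999e-04]
 [-5.34252831e-04 -6.74864466e-05]]
[[ 0.    -0.933  0.359]
 [-0.     0.359  0.933]
 [-1.    -0.     0.   ]]
```

View pics/topz.png

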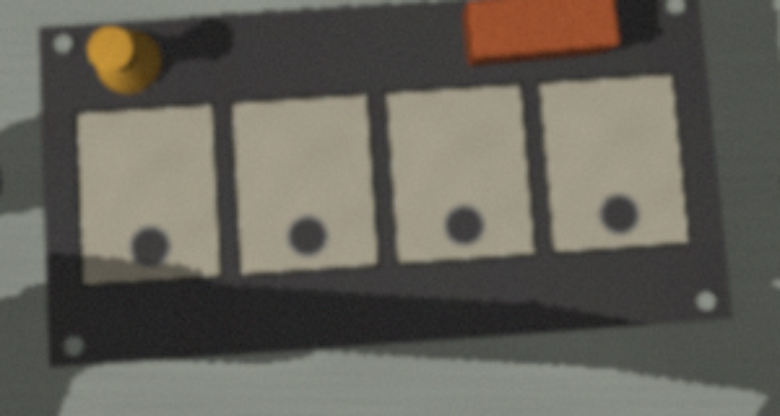

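Pad 1 is biased by a shadow lying across it, so I'm using the other three. They give a yaw of 4.7° with pads at (.451,.181), (.461,.062), (.471,-.058) and (.481,-.178). I'll go above the first pad with the jaws shut and aligned to the deck's y.

```bash
python3 -m handwheel '[[2.4,-6.2,0,5,1],[4.8,-12.4,0,10,1],[7.2,-18.6,0,15,1],[9.6,-24.8,0,20,1],[12,-31,0,25.7,1],[14.4,-37.2,0,25.7,1],[16.8,-43.4,0,25.7,1],[19.1,-49.5,0,25.7,1]]' 10; python3 -m handwheel '[[0,0,-4,0,1],[0,0,-8,0,1],[0,0,-8,0,1],[0,0,-8,0,1]]'
python3 - <<'E'
from h import *
s=status.sense(); print({k:np.round(v,3) for k,v in s.items()})
for c in("top","wrist","scene"):
    im,d=vision.capture(c); cv2.imwrite(f"pics/{c}1.png",im)
E
```

```text
clock: 1.6
tcp_pos: [0.4409, 0.2085, 0.227]
orientation: [0.52, -0.479, -0.52, -0.48]
ft_force: [0.9, 0.4, -0.9]
width: 0.0179
clock: 2.1
tcp_pos: [0.4405, 0.2108, 0.1476]
orientation: [0.52, -0.479, -0.52, -0.479]
ft_force: [-0.7, 0.6, 0.1]
width: 0.0005
{'clock': np.float64(2.1), 'q': array([-0.494,  0.442, -0.094,  2.205,  0.084,  0.498,  1.001]), 'qd': array([-0.001, -0.017,  0.   , -0.005,  0.001, -0.004, -0.001]), 'effort': array([ 1.3000e-01, -5.2039e+01,  2.4500e-01, -1.4281e+01,  3.0000e-03,
        6.0000e-02, -5.0000e-03]), 'tcp_pos': array([0.441, 0.211, 0.148]), 'orientation': array([ 0.52 , -0.479, -0.52 , -0.479]), 'ft_force': array([-0.684,  0.641,  0.082]), 'ft_torque': array([ 0.104, -0.007,  0.01 ]), 'width': np.float64(0.0)}
```

```bash
python3 -m handwheel '[[1,-3,0,0,1],[1,-3,0,0,1],[1,-3,0,0,1]]'
python3 - <<'E'
from h import *
print(status.sense()["tcp_pos"],status.sense()["ft_force"])
im,d=vision.capture("top"); a=im[220:380,180:480]
im,d=vision.capture("wrist"); cv2.imwrite(f"pics/m2.png",np.vstack([cv2.resize(a,(560,299)),cv2.resize(im,(400,300))[:, :].repeat(1,1) if 0 else cv2.copyMakeBorder(cv2.resize(im,(400,300)),0,0,0,160,0)]))
E
```

```text
clock: 2.62
tcp_pos: [0.4504, 0.1809, 0.1473]
orientation: [0.52, -0.479, -0.52, -0.48]
ft_force: [0.2, 0.7, -0.1]
width: 0.0002
[0.45038968 0.18094165 0.14731185] [ 0.2292768   0.65351793 -0.07625307]
```

View pics/m2.png

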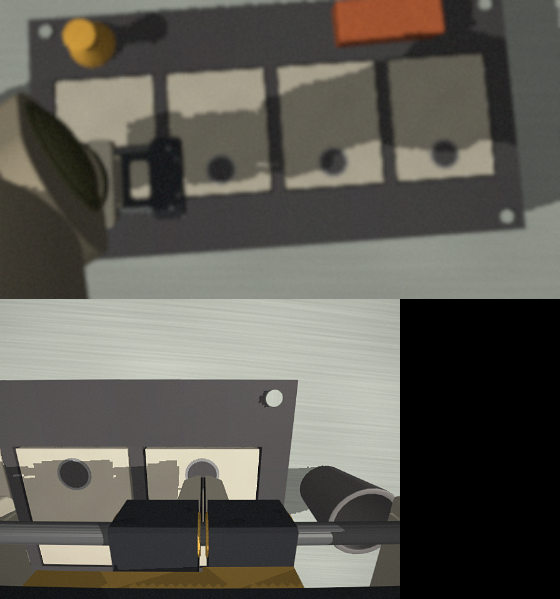

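The shut fingertips hang over pad 1. I'll descend gently.

```bash
python3 -m handwheel '[[0,0,-1.2,0,1],[0,0,-2.4,0,1],[0,0,-2.4,0,1]]';python3 -m handwheel '[[0,0,-0.2,0,1],[0,0,-0.4,0,1],[0,0,-0.4,0,1]]';python3 -m handwheel '[[0,0,-0.15,0,1],[0,0,-0.3,0,1],[0,0,-0.3,0,1]]'
```

```text
clock: 3.1
tcp_pos: [0.4494, 0.1803, 0.1213]
orientation: [-0.52, 0.48, 0.52, 0.478]
ft_force: [-0.1, 0.4, 1.3]
width: 0.0004
clock: 3.48
tcp_pos: [0.4502, 0.1803, 0.1186]
orientation: [0.52, -0.479, -0.52, -0.479]
ft_force: [0.9, -0.0, 0.5]
width: 0.0004
clock: 3.85
tcp_pos: [0.45, 0.1803, 0.1156]
orientation: [-0.52, 0.479, 0.52, 0.479]
ft_force: [-1.7, 1.0, 2.9]
width: 0.0006
```

```bash
python3 -m handwheel '[[0,0,-0.1,0,1],[0,0,-0.2,0,1],[0,0,-0.2,0,1]]';python3 -m handwheel '[[0,0,-0.1,0,1],[0,0,-0.2,0,1],[0,0,-0.2,0,1]]'
```

```text
clock: 4.22
tcp_pos: [0.4499, 0.1803, 0.1135]
orientation: [-0.52, 0.479, 0.52, 0.479]
ft_force: [-2.2, 0.3, 2.2]
width: 0.0008
clock: 4.6
tcp_pos: [0.4501, 0.1803, 0.1115]
orientation: [-0.52, 0.479, 0.52, 0.479]
ft_force: [-1.7, -0.9, 2.2]
width: 0.0005
```

```bash
python3 -m handwheel '[[0,0,-0.2,0,1],[0,0,-0.4,0,1],[0,0,-0.4,0,1]]'
python3 - <<'E'
from h import *
im,d=vision.capture("scene"); cv2.imwrite("pics/s3.png",cv2.resize(im[110:330,150:420],None,fx=2.6,fy=2.6))
E
```

```text
clock: 4.97
tcp_pos: [0.4503, 0.1803, 0.1074]
orientation: [0.52, -0.479, -0.52, -0.479]
ft_force: [-1.8, 0.5, 2.1]
width: 0.0005
```

View pics/s3.png

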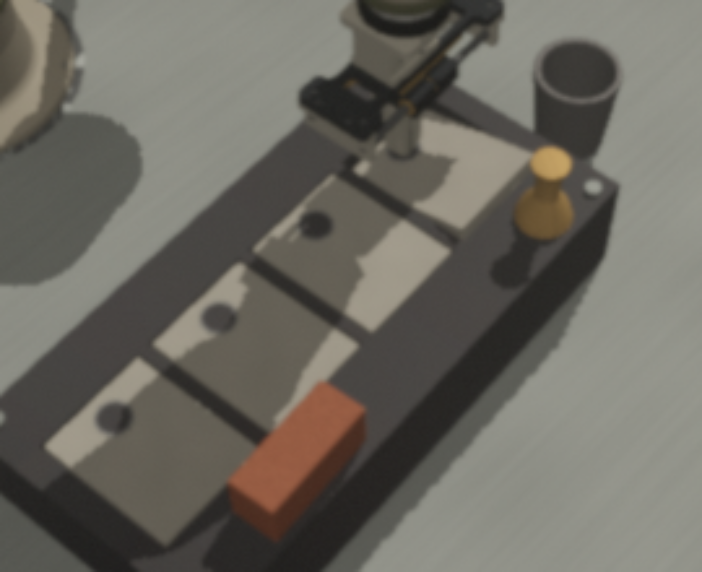

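Panel 1 gives at about 2 N and its far end is already rising, so it's the hatch. I'll push it down, drifting slightly along x to follow the arc.

```bash
python3 -m handwheel '[[0.1,0,-0.4,0,1],[0.1,0,-0.8,0,1],[0.2,0,-1.2,0,1],[0.2,0,-1.2,0,1]]';python3 -m handwheel '[[0.1,0,-0.3,0,1],[0.2,0,-0.6,0,1],[0.2,0,-0.9,0,1],[0.2,0,-0.9,0,1]]';python3 -m handwheel '[[0,0,-0.2,0,1],[0,0,-0.4,0,1],[0,0,-0.4,0,1]]'
```

```text
clock: 5.52
tcp_pos: [0.4526, 0.1805, 0.0953]
orientation: [0.52, -0.479, -0.52, -0.479]
ft_force: [-0.1, 0.5, 0.5]
width: 0.0006
clock: 6.02
tcp_pos: [0.4541, 0.1803, 0.0863]
orientation: [-0.52, 0.479, 0.52, 0.479]
ft_force: [-0.2, -0.1, 0.5]
width: 0.0007
clock: 6.4
tcp_pos: [0.4539, 0.1803, 0.0824]
orientation: [-0.52, 0.479, 0.52, 0.479]
ft_force: [-0.4, 0.6, 2.0]
width: 0.0006
```

Run:
```python
from h import *
im,d=vision.capture("scene"); cv2.imwrite("pics/s4.png",cv2.resize(im[110:330,150:420],None,fx=2.6,fy=2.6))
im,d=vision.capture("top"); cv2.imwrite("pics/t4.png",cv2.resize(im[220:380,180:480],None,fx=2.6,fy=2.6))
# profile along panel1 midline+offset: deck coords
for vv in range(250,330,4):
    print(vv,[np.round(atd("top",u,vv,d[vv,u]),3).tolist() if d[vv,u]>0 else 0 for u in (220,240,255)])
```

```text
250 [[0.578, 0.219, 0.122], [0.58, 0.181, 0.11], [0.58, 0.15, 0.112]]
254 [[0.571, 0.221, 0.109], [0.572, 0.18, 0.111], [0.572, 0.15, 0.112]]
258 [[0.563, 0.22, 0.111], [0.564, 0.18, 0.112], [0.564, 0.15, 0.11]]
262 [[0.555, 0.221, 0.109], [0.555, 0.178, 0.121], [0.555, 0.148, 0.121]]
266 [[0.545, 0.215, 0.134], [0.546, 0.176, 0.13], [0.546, 0.146, 0.136]]
270 [[0.537, 0.213, 0.139], [0.538, 0.174, 0.14], [0.538, 0.145, 0.139]]
274 [[0.529, 0.213, 0.137], [0.53, 0.175, 0.133], [0.531, 0.146, 0.132]]
278 [[0.522, 0.215, 0.127], [0.523, 0.176, 0.127], [0.523, 0.146, 0.127]]
282 [[0.501, 0.148, 0.429], [0.515, 0.177, 0.119], [0.516, 0.147, 0.117]]
286 [[0.496, 0.146, 0.437], [0.508, 0.177, 0.114], [0.508, 0.148, 0.11]]
290 [[0.491, 0.145, 0.443], [0.5, 0.178, 0.107], [0.5, 0.149, 0.106]]
294 [0, [0.489, 0.153, 0.25], [0.492, 0.149, 0.1]]
298 [[0.481, 0.142, 0.452], [0.483, 0.153, 0.249], [0.484, 0.138, 0.178]]
302 [[0.476, 0.142, 0.455], [0.476, 0.147, 0.285], [0.476, 0.134, 0.205]]
306 [[0.471, 0.138, 0.469], [0.471, 0.125, 0.407], [0.469, 0.135, 0.194]]
310 [[0.467, 0.135, 0.482], [0.466, 0.124, 0.417], [0.462, 0.135, 0.197]]
314 [[0.463, 0.132, 0.494], [0.461, 0.123, 0.42], [0.455, 0.134, 0.201]]
318 [[0.458, 0.131, 0.502], [0.456, 0.123, 0.419], [0.448, 0.133, 0.202]]
322 [[0.455, 0.128, 0.513], 0, [0.441, 0.133, 0.202]]
326 [[0.451, 0.125, 0.525], [0.446, 0.121, 0.43], [0.433, 0.137, 0.176]]
```

View pics/s4.png

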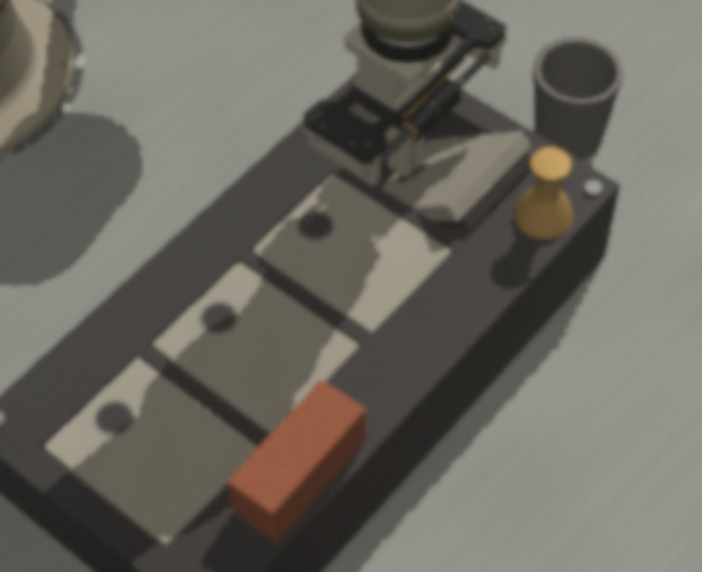

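View pics/t4.png

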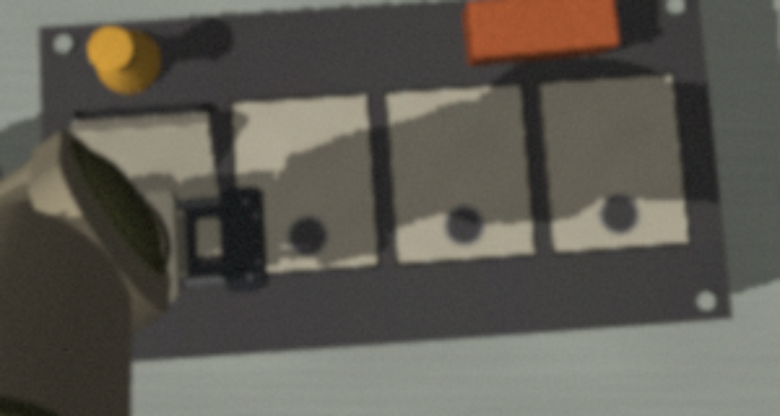

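Panel 1 is tipped: its far edge stands about 30 mm up, and the depth slope (0.040 over 0.046) gives about 41°. I'll push a little further for margin, then draw straight up.

```bash
python3 -m handwheel '[[0,0,-0.1,0,1],[0,0,-0.2,0,1],[0,0,-0.2,0,1]]'; python3 -m handwheel '[[0,0,-0.1,0,1],[0,0,-0.1,0,1]]'
```

```text
clock: 6.88
tcp_pos: [0.4541, 0.1803, 0.0805]
orientation: [-0.52, 0.479, 0.52, 0.479]
ft_force: [-0.4, 0.4, 2.7]
width: 0.0004
clock: 7.12
tcp_pos: [0.454, 0.1803, 0.0795]
orientation: [-0.52, 0.479, 0.52, 0.479]
ft_force: [-0.1, 0.7, 3.6]
width: 0.0005
```

```bash
python3 -m handwheel '[[-0.2,0,0.5,0,1],[-0.2,0,2,0,1],[-0.2,0,5,0,1],[-0.2,0,9,0,1],[-0.2,0,14,0,1],[-0.2,0,14,0,1]]'; python3 -m handwheel '[[-2,6,1,0,1],[-4,12,2,0,1],[-6,18,2,0,1],[-8,24,2,0,1],[-10,30,2,0,1],[-10,30,2,0,1],[-10,30,2,0,1]]'
python3 - <<'E'
from h import *
im,d=vision.capture("scene"); cv2.imwrite("pics/s5.png",cv2.resize(im[110:330,150:420],None,fx=2.6,fy=2.6))
im,d=vision.capture("top")
pts=np.array([atd("top",u,v,d[v,u]) for u in range(218,258,3) for v in range(272,304,2) if d[v,u]>0])
c,s=np.cos(np.radians(4.7)),np.sin(np.radians(4.7)); X=pts[:,0]*c+pts[:,1]*s
for _ in range(4):
    a=np.polyfit(X,pts[:,2],1); k=abs(np.polyval(a,X)-pts[:,2])<.008; X,pts=X[k],pts[k]
print(len(X),np.arctan(a[0]))
for u0 in(298,358,418):
    P=np.array([atd("top",u,v,d[v,u]) for u in range(u0-15,u0+15,3) for v in range(270,300,2)if d[v,u]>0]); print(u0,np.polyfit(P[:,0],P[:,2],1))
print(status.sense())
E
```

```text
clock: 7.88
tcp_pos: [0.4535, 0.1809, 0.2229]
orientation: [0.521, -0.477, -0.519, -0.481]
ft_force: [0.8, 0.6, -0.8]
width: 0.0007
clock: 8.75
tcp_pos: [0.3517, 0.4798, 0.2384]
orientation: [0.521, -0.48, -0.52, -0.478]
ft_force: [0.7, -0.3, 0.6]
width: 0.0004
224 0.7545702377381323
298 [-0.01137256  0.11638279]
358 [-0.0061069   0.11342417]
418 [-0.00200147  0.11148476]
{'clock': 8.85, 'q': array([-0.91863696,  0.43350943, -0.1591003 ,  1.88536929,  0.09119838,
        0.83119719,  0.52597934]), 'qd': array([ 0.01129892, -0.00844537, -0.00148853, -0.00064009, -0.00031571,
        0.00017632, -0.00235716]), 'effort': array([-1.19097523e+00, -6.03661394e+01, -1.35775700e+00, -2.30931652e+01,
       -7.41043570e-02,  2.22081615e-02, -4.86103454e-03]), 'tcp_pos': array([0.35284525, 0.47855338, 0.23899328]), 'orientation': array([ 0.51999716, -0.48006578, -0.51923196, -0.47910121]), 'ft_force': array([-0.02642176, -0.05899883,  0.87679447]), 'ft_torque': array([ 0.03719834,  0.01058335, -0.01581912]), 'width': 0.00046471600469363117}
```

View pics/s5.png

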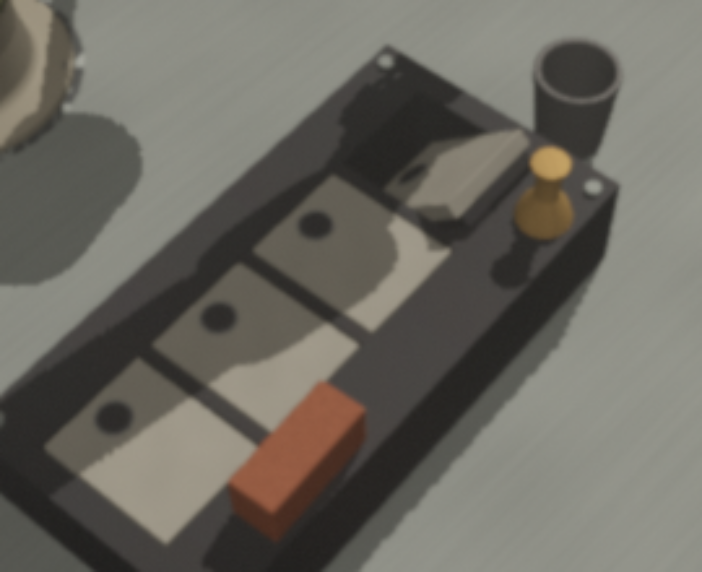

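The first panel stays open at about 0.755 rad (43°), and the others are flush. The bystanders haven't moved and the arm is clear.

```bash
python3 -c "
from station import bot
print(bot.job_done())"
```

```text
the job is handed in; nothing more can be done
None
```

The clean-out hatch is open at about 0.755 rad (43°), and the job is handed in at roughly 9 s of the 45 s allowed. It was the first panel I pressed, the leftmost one at y ≈ +0.18.

- **Pressing:** Its pad gave under about 2–3 N. I pushed it down gently with shut fingertips; the highest reading after any push was about 3.6 N. I then drew straight up and away.
- **Last checks:** A plane fitted to the depth image, taken after I drew back, gave the 0.755 rad. The other three panels measured flat (slopes under 0.012). The sprue, brick and crucible looked unmoved in the last scene picture, and the arm was clear of everything. The casting lay outside that last crop, so I did not recheck it, but the arm never went near it.
- **Disagreements:** The measured force was a little under the stated 3–8 N, and between pushes it fell as low as 0.5 N. The colour-based centre of the first pad was a few mm off because of a shadow, so I placed that pad from the other three.
- **Not tested:** I did not press the other three panels, because the first one gave.

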